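# Clamp the carriage clock and try its back door

### The arm

A 6-joint arm with a two-finger parallel gripper is mounted at the origin on the work surface. World frame = base frame: x ahead of the robot, y to its left, z up, the work surface at z = 0. Lengths are in m, angles in rad, forces in N, time in s.
With the tool pointing down it reaches from about 0.375 to 0.9 m from the base axis. Payload 3.1 kg.
Tool frame: the origin (TCP) lies midway between the tips of the shut fingers; the grasp point (between the pads) lies robot.grip_depth behind it (robot.grip_depth is the distance from the TCP to the grasp point, in m); z points along the fingers, y is the line along which they close (so a half turn about z gives the same grasp; the last joint's range is limited). The gripper opens to 87 mm and grips with 3 to 60 N. Pads are 19 mm wide; open, the fingers measure 117 mm over their backs; the gripper's body (75 mm by 190 mm) begins 51 mm behind the grasp point.
Start: joints at [-1.367, 0.527, 1.433, -0, 1.181, -0.178], TCP at [0.233, -0.58, 0.223] pointing down, gripper open.
Joint ranges: [-3.08, 3.08], [-0.75, 2.2], [0.22, 2.44], [-1.43, 4.57], [0, 2.65], [-2.85, 2.85]. Speed limits (rad/s): [2.79, 2.79, 3.14, 3.14, 3.14, 3.14].

### API

Orientations are given as a unit quaternion [x, y, z, w].
In Python, from rig import robot, viewer, status gives the robot as it stands (robot), with the cameras (viewer) and the readings (status).
- The arm moves only by the shell command python3 nudge.py 'ROWS' [OPENING] [FORCE]. ROWS is a JSON list of rows, 1 to 20 of them, each of 4 numbers: dx, dy, dz in m, then a turn about the tool's z in rad; each row shifts and turns the commanded pose from where the row before left it, along the tool's axes as they then stand; what a row does not reach is not made up. A row lasts 1/12 s, in which the tool goes at most 0.0417 m and 0.125 rad, less where a joint would pass 70% of its speed; a pose out of reach is approached as far as the arm can. OPENING is the finger opening in m, set as the command begins (- or left out keeps the last). The fingers move at their own pace and stop on an object; FORCE is the grip in N (left out, the last holds). Time passes only in rows, so rows that do not move let the fingers close. It prints the time, the measured TCP pose, the force, the opening and the grip force at its end.
- status.get_obs(): the state, without advancing time (a new reading comes with each control period).
- viewer.camera(name): name is "scene" or "top" or "wrist"; returns a dict with "img" (420x560x3 uint8, red, green, blue), "fx", "fy", "cx", "cy" (pixels), "xyz" and "attitude" of the camera in the world. Camera axes: x right, y down, z forward; pixel columns grow to the right and rows downward; lengths in m; the calibration is good to about 2 mm. A picture is of the moment at which its call begins. There is no depth.
- robot.hand_in(): hands the job in; it is judged then, once.
The state is a dict: "time": time; "q": joint angles; "joint_velocities": joint speeds; "joint_torque": joint torques, N m; "position": TCP position; "tool_rot": TCP orientation; "ft_force": force on the tool from outside, world axes, zero at the start; "moment": the same for the moment, N m; "grip_width": finger opening in m; "grip_force": force on a finger pad.
Only numpy, scipy, OpenCV 4.12 (cv2) and the standard library are available. Lean on these libraries where they do the work, as an engineer would, in place of code of your own. Each camera call takes 0.05 s, during which the arm holds its last target. There are 200 camera calls.

### The job

The carriage clock lies on its face in the open bench vise: crank the vise clockwise (left, over the top, to the right) until the padded jaw grips the clock firmly. Then tug the back door by its knob, with the catch still untouched, to learn whether it is caught; if it will not open, slide the catch back and try again. Swing the door well open, to about 45 degrees, and finish while still holding it there, with the clock firm in the vise and the bin, key block and oiler stand left alone.

Things in the scene. Friction and masses are not known exactly. Their poses are not given: they have to be found in the camera images.
- vise: Green bench vise, fixed, 195 mm long (x), 100 wide (y). Origin: centre of its underside; x = clamping direction, from the crank end (near the robot) to the fixed jaw. Clock lies on its bed, 30 mm up; jaws 80 mm wide, tops 75 mm up. Fixed jaw's cork face at x = +45 mm. End plate between crank and moving jaw: x = -100 to -86 mm, 78 mm high.
- jaw: Moving jaw of the vise, 20 x 80 x 44 mm, origin at its centre, slides along the vise's x with a sprung cork pad 4 mm thick on its front (6 N/mm, gives up to 4 mm). It moves 11 mm towards the fixed jaw per rad of crank.
- crank (a joint): Angle of the vise crank, rad, 0 to 2.7, starts at 0 to 0.6; grows clockwise as seen from the robot, which closes the vise. Clock touches both jaws at about 2.2; grip is firm at 2.4 to 2.55 (13 to 23 N at the jaw). Friction 0.25 N m (5 N at the handle): stays where left; about 10 N at the handle when firm.
- crank_axis (a point): Point on the crank's fixed axis, in the plane where the handle is gripped: 137 mm before the vise's origin along its x, 55 mm above the bench. The axis runs along the vise's x. The handle's centre is 50 mm from it, in the direction crank + 0.30 rad measured from the vise's +y side upward (at 0 low on the left, at 1.27 on top, at 2.7 low on the right).
- crank_grip (a point): Middle of the crank's round rosewood handle, 14 mm thick, 40 mm free of the crank arm, parallel to the vise's x and pointing at the robot. It can turn in the fingers; pinch it from above, fingers closing along the vise's y.
- clock: Gilded carriage clock, about 0.85 kg, loose on its face on the vise bed, back door up. 80 mm between the sides the jaws grip (its x, nearly the vise's x), 126 mm long (y), 65 mm high; origin: centre of its underside. Bail handle at the +y end, to 87 mm from centre. Closing the vise shifts it up to 11 mm along x to the fixed jaw and straightens it. Unclamped, it lifts with the door.
- door: Glazed back door, 61 x 104 x 4 mm, top flush with the clock's top face. Origin on the hinge line (as door_hinge); at door angle 0 its axes are the clock's. Tug gently, 10 to 15 N at most: a hard pull on a caught door works the clock out of the jaws.
- door_angle (a joint): Opening of the back door, rad, 0 shut to 1.3. Hinged along the clock's y on the near (-x) side: the far edge rises and comes towards -x. A spring shuts it (3.5 N at the knob when shut, 5 N at 0.8 rad). If a hook hidden inside has caught it, it lifts only about 0.05 rad (2 to 3 mm at the knob) and stops dead; otherwise it opens freely. Which one cannot be seen.
- door_hinge (a point): Middle of the door's hinge line: 37 mm towards -x from the clock's origin and 66 mm above its underside; the hinge runs along the clock's y.
- door_knob (a point): Centre of the door's brass knob, a block 14 (x) x 18 (y) x 16 mm (z) on a stem 8 mm thick, its underside 11 mm above the door's face. The centre is 53 mm from the hinge line along the door, 18 mm above it, 30 mm to the clock's +y of the middle. Pinch it across y from above with the fingertips; it can pivot between the pads as the door swings.
- catch (a joint): Travel of the catch, m: 0 home (where it starts), 0.012 fully back. It slides along the clock's -y, stays where it is left (1.5 N friction), and a caught door is free once it is 0.010 or more back.
- catch_knob (a point): Centre of the catch's dark thumb piece, 8 (x) x 10 (y) x 14 mm (z), its foot 3 mm above the clock's top face, on the strip beyond the door's free edge: 33 mm to +x, at home 28 mm to -y of the clock's origin, centre 75.5 mm above its underside.
- bin: Tin waste bin with a flap on top, 110 mm across, 148 mm high; bystander, origin under its centre.
- key_block: Rosewood block 60 x 45 x 30 mm with a brass key standing in it, 77 mm high in all; bystander, origin under its centre.
- oiler_stand: Frosted glass oiler stand, 84 mm across, with three oilers, 73 mm high; bystander, origin under its centre.

How it is judged:
On the way, in this order (a step that is already met when the one before it is completed fails the run):
1. the vise's jaw grips the clock firmly, the door still shut and the catch still home (contact force between jaw and clock above 6 N and value of joint door_angle below 0.02 rad and value of joint catch below 0.003 m), for 0.2 s.
2. the door is tugged (it lifts a little or opens) while the catch is still home (contact force between jaw and clock above 6 N and value of joint door_angle above 0.03 rad and value of joint catch below 0.003 m and contact force between the fingers and door above 0.5 N), for 0.1 s.
3. the door is swung well open (contact force between jaw and clock above 6 N and value of joint door_angle above 0.6 rad), for 0.2 s.
At the end, for the whole second after the job is handed in: The fingers hold the back door still at more than 0.6 rad (35 degrees) open, the jaw presses the clock with more than 6 N, the clock lies flat on the vise bed (within 4 mm and 0.06 rad), and the bystanders stand upright (within 0.15 rad) (all of step 3 and velocity of joint door_angle between -0.15 and 0.15 rad/s and contact force between the fingers and door above 0.5 N and z of clock in the frame of vise below 0.034 m and angle between clock's own z axis and vertical below 0.06 rad and angle between each of bin, key_block, oiler_stand's own z axis and vertical below 0.15 rad); the arm keeps its last pose, push and grip.
It fails at once if the clock is pulled up out of its place or tipped (z of clock in the frame of vise above 0.04 m or angle between clock's own z axis and vertical above 0.12 rad).
It fails at once if the bin is disturbed (moved more than 15 mm) (distance of bin from where it was at the start of the episode above 0.015 m).
It fails at once if the key block is disturbed (moved more than 15 mm) (distance of key_block from where it was at the start of the episode above 0.015 m).
It fails at once if the oiler stand is disturbed (moved more than 15 mm) (distance of oiler_stand from where it was at the start of the episode above 0.015 m).
It also fails if it takes over 64 s, if anything falls off the work surface, if the arm or the gripper's body presses on something with over 40 N, if the wrist force passes 120 N, or if a joint passes its speed limit or range.

## Working session

There is one attempt and no reset: what is moved stays moved. The work goes in short steps, Python scripts to look and compute and a shell command to move; the robot and the scene stay as the last step left them, time stands still between calls to the robot, and variables do not carry over. Pictures are saved under pics/ and viewed, at most 12 in all, crops included, and the job is handed in when it is done.

```bash
ls; mkdir -p pics
python3 - <<'E'
from rig import robot, viewer, status
import cv2,numpy as np
print(robot.grip_depth, status.get_obs())
for n in ("top","scene"):
    c=viewer.camera(n); cv2.imwrite(f"pics/{n}0.png",c["img"][:,:,::-1]); print(n,{k:v for k,v in c.items() if k!="img"})
E
```

```text
nudge.py
pics
rig.py
0.0187 {'time': 0.0, 'q': array([-1.36752885e+00,  5.28482997e-01,  1.43392148e+00,  1.36588170e-05,
        1.18140795e+00, -1.78511108e-01]), 'joint_velocities': array([-1.29712003e-03,  7.51708301e-04, -1.24172275e-05, -3.43168013e-04,
       -4.96466054e-04, -1.36540123e-03]), 'joint_torque': array([ 1.56794413e-04, -4.40042102e+01, -1.76592761e+01,  6.33917539e-02,
        5.82741061e-02, -1.61980224e-04]), 'position': array([ 0.23272833, -0.57924779,  0.22155521]), 'tool_rot': array([ 9.81835785e-01,  1.89729439e-01, -7.42321612e-06, -1.10987888e-03]), 'ft_force': array([-0.22259078, -0.53897855, -0.55114403]), 'moment': array([-0.00166982, -0.02404508,  0.05415216]), 'grip_force': 0.0, 'grip_width': 0.08705045556832784}
top {'fx': 505.6674837819775, 'fy': 505.6674837819775, 'cx': 280.45594915525254, 'cy': 206.0760093331378, 'xyz': array([0.28093979, 0.03035204, 1.59693068]), 'attitude': array([ 0.70748712, -0.70033322,  0.06859512, -0.06549861])}
scene {'fx': 515.5808780278248, 'fy': 515.5808780278248, 'cx': 278.08086249958495, 'cy': 208.9854336137673, 'xyz': array([ 0.94936222, -0.53211207,  1.19455822]), 'attitude': array([ 0.91442277,  0.30805243, -0.08310247, -0.24905556])}
```

View pics/top0.png

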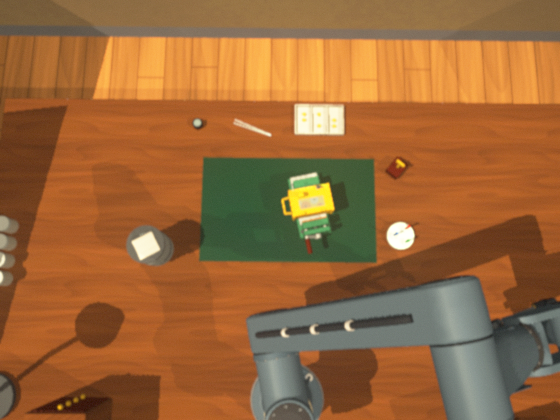

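View pics/scene0.png

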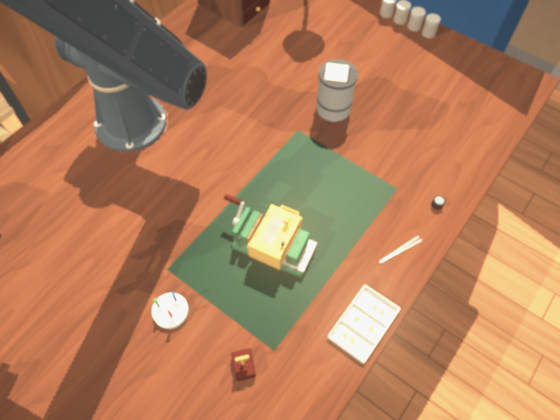

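The top view shows the clock at about (310,203), the crank's red handle at (308,245), bin (150,247), oilers (400,236) and key block (397,168). The scene view shows the handle at (233,201) and the clock at (275,236). I'll enlarge both around the vise.

```bash
cat > h.py <<'E'
import numpy as np,cv2
from scipy.spatial.transform import Rotation as R
from rig import robot, viewer, status
def ray(c,u,v):
    d=R.from_quat(c["attitude"]).apply([(u-c["cx"])/c["fx"],(v-c["cy"])/c["fy"],1]); return c["xyz"],d
def onz(c,u,v,z):
    p,d=ray(c,u,v); return p+d*(z-p[2])/d[2]
def tri(*rs):
    A=0;b=0
    for p,d in rs:
        d=d/np.linalg.norm(d);M=np.eye(3)-np.outer(d,d);A=A+M;b=b+M@p
    return np.linalg.solve(A,b)
def proj(c,P):
    q=R.from_quat(c["attitude"]).inv().apply(np.asarray(P)-c["xyz"]); return np.array([q[...,0]/q[...,2]*c["fx"]+c["cx"],q[...,1]/q[...,2]*c["fy"]+c["cy"]]).T
def totool(dp):
    return R.from_quat(status.get_obs()["tool_rot"]).inv().apply(dp)
E
python3 - <<'E'
import cv2,numpy as np
a=cv2.imread("pics/top0.png")[155:265,260:360];b=cv2.imread("pics/scene0.png")[185:285,215:330]
a=cv2.resize(a,None,fx=4,fy=4,interpolation=2);b=cv2.resize(b,None,fx=3.4,fy=3.4,interpolation=2)
o=np.zeros((440,800,3),np.uint8);o[:440,:400]=a;o[:340,405:405+391]=b
cv2.imwrite("pics/z.png",o)
E
```

```text
(no output)
```

View pics/z.png

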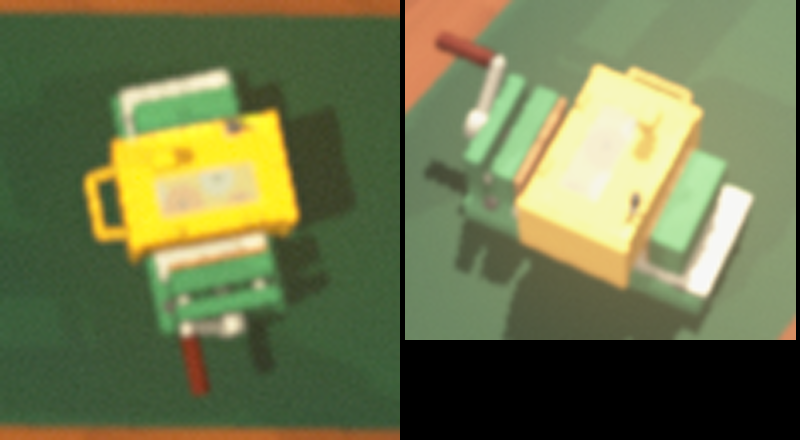

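The crops show the handle pointing at the robot, up-left of the hub (top px about (309,246), hub (319,236)). The door knob is at (305,194) and the catch at (319,186). The vise is yawed about +0.2. Next I measure these points.

Run:
```python
from h import *
C={}
for n in("top","scene"):
    c=viewer.camera(n);C[n]=c
    hsv=cv2.cvtColor(c["img"],cv2.COLOR_RGB2HSV)
    m=cv2.inRange(hsv,(0,110,40),(8,255,255))|cv2.inRange(hsv,(172,110,40),(180,255,255))
    w=np.zeros_like(m)
    if n=="top": w[232:258,300:320]=1
    else: w[190:210,220:243]=1
    m=m*w; ys,xs=np.nonzero(m); pts=np.c_[xs,ys].astype(float); ce=pts.mean(0)
    d=np.linalg.svd(pts-ce)[2][0]; t=(pts-ce)@d
    c["h"]=[ce,ce+d*t.min(),ce+d*t.max()]; print(n,len(xs),np.round(c["h"],1))
t,s=C["top"],C["scene"]
H=tri(ray(t,*t["h"][0]),ray(s,*s["h"][0])); print("handle",H, proj(t,H),proj(s,H))
te=sorted(t["h"][1:],key=lambda p:p[1]); se=sorted(s["h"][1:],key=lambda p:-p[0])
E=[tri(ray(t,*a),ray(s,*b)) for a,b in zip(te,se)]; print("arm end, tip",E, np.arctan2(*(E[0]-E[1])[[1,0]]))
# top px -> points on assumed heights
for nm,u,v,z in(("knob",305,194,.114),("catch",319.2,186.2,.106),("hub",318.7,236,.055)): print(nm,onz(t,u,v,z))
sk=lambda x,y:(215+(x-405)/3.4,185+y/3.4)
print("knob tri",tri(ray(t,305,194),ray(s,*sk(648,128))),"catch tri",tri(ray(t,319.2,186.2),ray(s,*sk(635,205))))
hsv=cv2.cvtColor(t["img"],cv2.COLOR_RGB2HSV)
m=cv2.inRange(hsv,(18,120,120),(35,255,255));m[:, :275]=0;m[:,345:]=0;m[:165]=0;m[235:]=0
m=cv2.morphologyEx(m,cv2.MORPH_OPEN,np.ones((9,9)))
cs=max(cv2.findContours(m,0,2)[0],key=cv2.contourArea);r=cv2.minAreaRect(cs);b=cv2.boxPoints(r);print(r)
P=np.array([onz(t,*q,.095) for q in b]);print("clock top corners",P.round(4).tolist(),P.mean(0))
for i in range(4): d=P[i]-P[i-1];print(np.linalg.norm(d),np.arctan2(d[1],d[0]))
```

```text
top 38 [[308.3 245.5]
 [309.6 252.1]
 [307.  239.2]]
scene 72 [[231.3 198.6]
 [224.1 195.7]
 [239.7 201.9]]
handle [ 0.44941232 -0.0609195   0.09392749] [308.92298461 246.05310544] [232.27108087 198.36971933]
arm end, tip [array([ 0.46983936, -0.05591445,  0.0911593 ]), array([ 0.42972912, -0.06512903,  0.09381791])] 0.22581326847594024
knob [ 0.60373667 -0.0480774   0.114     ]
catch [ 0.63009442 -0.09147553  0.106     ]
hub [ 0.48505806 -0.09335135  0.055     ]
knob tri [ 0.60479867 -0.0463198   0.11647228] catch tri [ 0.6309932  -0.09201565  0.10146485]
((310.0126953125, 200.07858276367188), (30.5407772064209, 45.09461975097656), 80.83765411376953)
clock top corners [[0.6241, 0.0109, 0.095], [0.648, -0.125, 0.095], [0.5546, -0.1388, 0.095], [0.5312, -0.0045, 0.095]] [ 0.58946414 -0.06436252  0.095     ]
0.09414900872861508 0.1639817132147937
0.13792310117765122 -1.3961582818528415
0.09448023761645608 -2.994240756023216
0.13634901659413734 1.7432238309936068
```

```bash
python3 nudge.py '[[0.0246,-0.025,0,0],[0.0246,-0.025,0,0],[0.0246,-0.025,0,0],[0.0246,-0.025,0,0],[0.0246,-0.025,0,0],[0.0246,-0.025,0,0],[0.0246,-0.025,0,0],[0.0246,-0.025,0,0],[0.0246,-0.025,0,0],[0.0246,-0.025,0,0],[0.0246,-0.025,0,0],[0.0246,-0.025,0,0],[0.0246,-0.025,0,0],[0.0246,-0.025,0,0],[0.0246,-0.025,0,0],[0.0246,-0.025,0,0],[0,0,0,0.08],[0,0,0,0.08],[0,0,0,0],[0,0,0,0]]' 0.045
python3 - <<'E'
from h import *
c=viewer.camera("wrist");np.save("w.npy",c,allow_pickle=True)
cv2.imwrite("pics/w1.png",c["img"][:,:,::-1]);o=status.get_obs();print(c["xyz"],c["attitude"],c["fx"],o["position"],o["tool_rot"],o["ft_force"],o["q"])
E
```

```text
time: 1.87
position: [0.449, -0.0619, 0.2225]
tool_rot: [0.994, 0.112, -0.0, -0.0]
ft_force: [0.5, 0.3, -0.1]
grip_width: 0.0448
grip_force: 0.0
[ 0.52200807 -0.04539057  0.38509584] [ 0.7741473  -0.61805703 -0.08505269  0.10708647] 293.669305039362 [ 0.44899344 -0.06223846  0.22251437] [ 9.93767298e-01  1.11474429e-01 -8.92378315e-05 -3.37979120e-05] [-0.23129022 -0.08836765 -0.03061493] [-3.85116228e-01  2.97615117e-01  1.84669137e+00 -3.05249629e-05
  9.97475282e-01  9.62283450e-01]
```

View pics/w1.png

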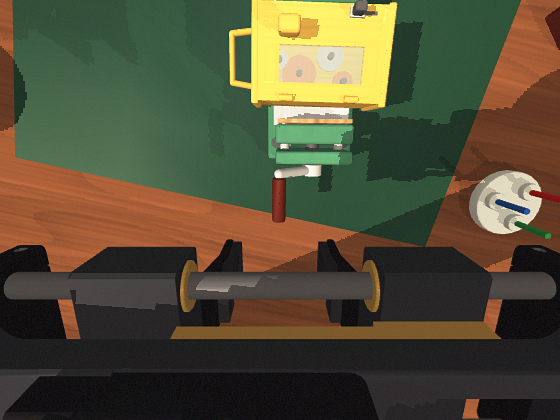

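The wrist view shows the handle from (278,180) to (279,221), the hub at (314,170), the end plate's edge at row 163 (columns 276 to 351), the door knob at (289,23) and the catch at (365,5).

Run:
```python
from h import *
c=np.load("w.npy",allow_pickle=True).item()
img=c["img"];hsv=cv2.cvtColor(img,cv2.COLOR_RGB2HSV)
m=cv2.inRange(hsv,(0,110,30),(10,255,140))|cv2.inRange(hsv,(170,110,30),(180,255,140));w=np.zeros_like(m);w[174:228,266:292]=1;m*=w
ys,xs=np.nonzero(m);print(xs.min(),xs.max(),ys.min(),ys.max(),xs.mean(),ys.mean())
a=xs[ys<190].mean();b=xs[ys>210].mean();print(a,b)
for z in(.088,.092,.096):
    A=onz(c,a,ys.min(),z);B=onz(c,b,ys.max(),z);print(z,A,B,np.linalg.norm(A-B),np.arctan2(*(A-B)[[1,0]]))
g=cv2.inRange(hsv,(60,60,60),(95,255,255))
# end plate near top edge
for u in (276.5,351.5): print("plate",onz(c,u,163.5 if u<300 else 162.5,.078))
print("col rows green",[ [r for r in range(145,172) if g[r,u]] for u in (290,335)])
print("hub",onz(c,314,170,.06))
print("knob",onz(c,289,21,.122),"catch",onz(c,365,5,.11))
# clock near top edge corners
for p in((253,101),(387,107),(396,3)): print("clk",onz(c,*p,.095))
```

```text
272 285 178 222 278.410394265233 200.33333333333334
278.6241134751773 278.1933333333333
0.088 [ 0.47388739 -0.05553838  0.088     ] [ 0.42784288 -0.06548738  0.088     ] 0.047107112463749476 0.21280219449075413
0.092 [ 0.47453527 -0.05540175  0.092     ] [ 0.42911069 -0.06521681  0.092     ] 0.0464728779081467 0.21280219449075422
0.096 [ 0.47518315 -0.05526512  0.096     ] [ 0.4303785  -0.06494623  0.096     ] 0.04583864335254397 0.21280219449075422
plate [ 0.48658906 -0.0503757   0.078     ]
plate [ 0.50484939 -0.12611822  0.078     ]
col rows green [[145, 146, 147, 148, 149, 150, 151, 152, 153, 154, 155, 156, 157, 158, 159, 160, 161, 162, 163, 164, 165, 166], [150, 151, 152, 153, 154, 155, 156, 157, 158, 159, 160, 161, 162, 163, 164, 165, 166, 167, 168, 169, 170, 171]]
hub [ 0.48672738 -0.09271822  0.06      ]
knob [ 0.60271199 -0.03485339  0.122     ] catch [ 0.63122863 -0.09200293  0.11      ]
clk [ 0.54001482 -0.01619576  0.095     ]
clk [ 0.56257631 -0.13924735  0.095     ]
clk [ 0.64449439 -0.11998552  0.095     ]
```

```bash
python3 nudge.py '[[0.0023,-0.0012,0.03,0],[0,0,0.03,0],[0,0,0.03,0],[0,0,0.03,0],[0,0,0.03,0],[0,0,0,0],[0,0,0,0]]' 0.045; python3 nudge.py '[[0,0,0,0],[0,0,0,0],[0,0,0,0],[0,0,0,0],[0,0,0,0]]' 0 45
python3 - <<'E'
from h import *
o=status.get_obs();print(o["position"],o["ft_force"],o["moment"])
c=viewer.camera("wrist")
t=viewer.camera("scene")["img"][165:285,195:335]
o=np.zeros((420,560+240,3),np.uint8);o[:,:560]=c["img"];o[:205,560:]=cv2.resize(t,(240,205));cv2.imwrite("pics/w2.png",o[:,:,::-1])
a=np.array([.79+.1*i for i in range(21)]);print(np.c_[np.diff(-.05*np.cos(a)),-np.diff(.05*np.sin(a))].round(4).tolist())
E
```

```text
time: 2.5
position: [0.45, -0.0606, 0.0716]
tool_rot: [0.994, 0.11, -0.002, -0.001]
ft_force: [-0.0, 0.5, 0.4]
grip_width: 0.0449
grip_force: 0.0
time: 2.92
position: [0.4518, -0.0607, 0.0737]
tool_rot: [0.994, 0.111, 0.001, 0.001]
ft_force: [0.3, -0.3, -0.3]
grip_width: 0.0195
grip_force: 0.0
[ 0.4517702  -0.06066102  0.0737204 ] [ 0.32977281 -0.32425972 -0.3005815 ] [ 0.04874238 -0.0303385   0.00536347]
[[0.0037, -0.0033], [0.004, -0.0029], [0.0043, -0.0025], [0.0045, -0.0021], [0.0047, -0.0016], [0.0049, -0.0011], [0.005, -0.0007], [0.005, -0.0002], [0.005, 0.0003], [0.0049, 0.0008], [0.0048, 0.0013], [0.0047, 0.0018], [0.0045, 0.0023], [0.0042, 0.0027], [0.0039, 0.0031], [0.0036, 0.0035], [0.0032, 0.0038], [0.0028, 0.0041], [0.0024, 0.0044], [0.002, 0.0046]]
```

View pics/w2.png

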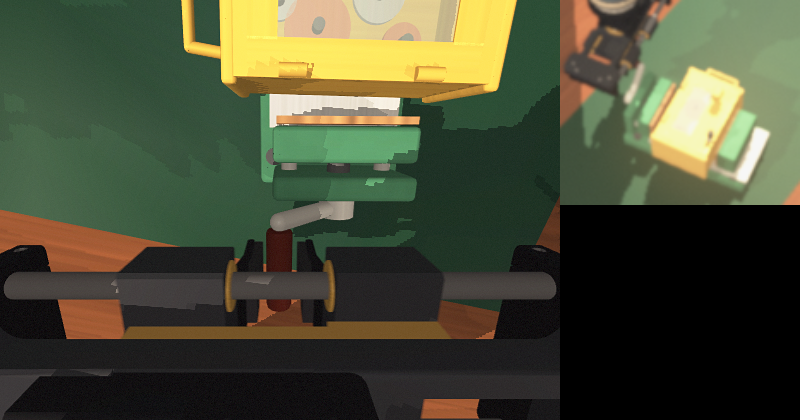

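The handle lies between the fingers at px (279,270), well centred, so I finish closing.

```bash
python3 nudge.py '[[0,0,0,0],[0,0,0,0],[0,0,0,0],[0,0,0,0]]' 0 45; python3 -c "
from h import *
print(status.get_obs()['position'],status.get_obs()['moment'])"
```

```text
time: 3.35
position: [0.4514, -0.0602, 0.0733]
tool_rot: [0.994, 0.11, 0.001, 0.0]
ft_force: [-0.6, 1.2, 7.1]
grip_width: 0.0131
grip_force: 45.0
[ 0.45143043 -0.06024774  0.07330513] [ 0.33038008  0.05465998 -0.06237398]
```

```bash
python3 nudge.py '[[0,0.0037,-0.0033,0],[0,0.004,-0.0029,0],[0,0.0043,-0.0025,0],[0,0.0045,-0.0021,0],[0,0.0047,-0.0016,0],[0,0.0049,-0.0011,0],[0,0.005,-0.0007,0],[0,0.005,-0.0002,0],[0,0.005,0.0003,0],[0,0.0049,0.0008,0],[0,0,0,0]]'; python3 -c "
from h import *
o=status.get_obs();T=R.from_quat(o['tool_rot']);print(o['position'],T.inv().apply(o['ft_force']),T.inv().apply(o['position']-np.array([.4514,-.0602,.0733])))"
```

```text
time: 4.27
position: [0.4598, -0.1028, 0.0867]
tool_rot: [0.994, 0.11, -0.001, -0.002]
ft_force: [-0.4, 7.0, 12.4]
grip_width: 0.0126
grip_force: 45.0
[ 0.45978669 -0.10275489  0.08668415] [  1.10760821  -7.02188237 -12.38255309] [-0.00114244  0.04329104 -0.01360042]
```

```bash
python3 nudge.py '[[0,0.0048,0.0010,0],[0,0.0047,0.0015,0],[0,0.0045,0.0020,0],[0,0.0042,0.0027,0],[0,0.0039,0.0031,0],[0,0.0036,0.0035,0],[0,0,0,0]]'
python3 - <<'E'
from h import *
o=status.get_obs();T=R.from_quat(o['tool_rot']);print(T.inv().apply(o['ft_force']),T.inv().apply(o['position']-np.array([.4514,-.0602,.0733])))
c=viewer.camera("wrist");np.save("w.npy",c,allow_pickle=True)
cv2.imwrite("pics/w3.png",c["img"][:,:,::-1])
E
```

```text
time: 4.85
position: [0.465, -0.1276, 0.0716]
tool_rot: [0.994, 0.11, -0.002, -0.003]
ft_force: [1.5, 7.6, 1.3]
grip_width: 0.0122
grip_force: 45.0
[ 3.07760916 -7.06277469 -1.26773301] [-0.00139628  0.06878323  0.00126268]
```

View pics/w3.png

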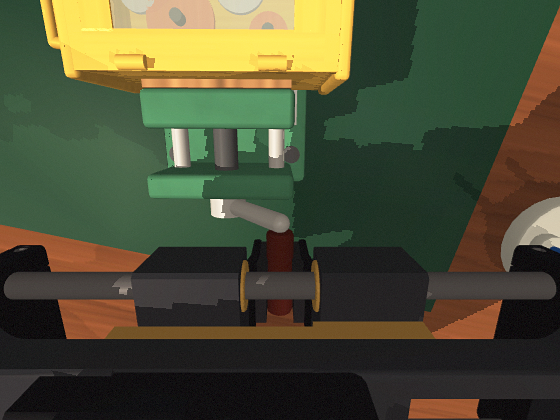

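The handle is still in the fingers at (280,270), and the jaw pad has come up to the clock. Estimated crank angle is about 2.0, so I continue to about 2.47.

```bash
python3 nudge.py '[[0,0.0038,0.0035,0],[0,0.0034,0.0038,0],[0,0.0030,0.0042,0],[0,0.0024,0.0044,0],[0,0,0,0],[0,0,0,0]]' - 55
python3 - <<'E'
from h import *
for i in range(3):
    o=status.get_obs();T=R.from_quat(o['tool_rot']);p=o['position'];y=-.218*p[0]+.976*p[1]+.193;z=p[2]+.0187-.055
    print(T.inv().apply(o['ft_force']),p,np.hypot(y,z),np.arctan2(z,y)-.3)
    c=viewer.camera("top" if i else "wrist")
    if not i: cv2.imwrite("pics/w4.png",c["img"][:,:,::-1])
E
```

```text
time: 5.4
position: [0.4673, -0.1386, 0.0555]
tool_rot: [0.994, 0.11, -0.002, -0.004]
ft_force: [3.1, 11.5, -0.5]
grip_width: 0.0122
grip_force: 54.4
[  5.558254   -10.49899334   0.55979488] [ 0.46727436 -0.13856406  0.05547219] 0.04809122104472777 2.431534047742224
[  5.52236743 -10.61155705  -0.05389913] [ 0.46729125 -0.13861468  0.05549504] 0.04814901464756524 2.4315384128030155
[  4.74262885 -10.70754143   0.5644111 ] [ 0.46730051 -0.13858211  0.055491  ] 0.048120097884919326 2.431368675189387
```

View pics/w4.png

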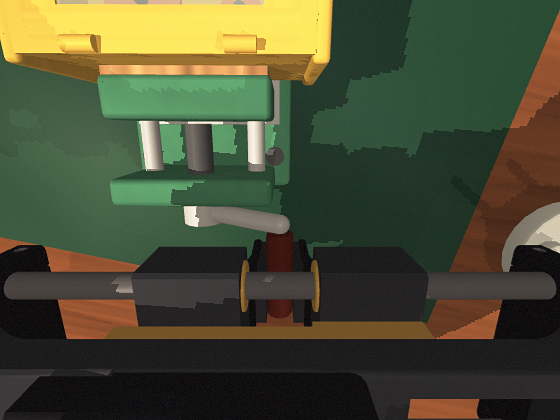

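The jaw is now pressed on the clock and the handle is still held at (280,275). I nudge slightly more to confirm the load.

```bash
python3 nudge.py '[[0,0,0.0012,0],[0,0,0.0012,0],[0,0,0.0012,0]]'
python3 - <<'E'
from h import *
o=status.get_obs();T=R.from_quat(o['tool_rot']);p=o['position'];y=-.218*p[0]+.976*p[1]+.193;z=p[2]+.0187-.055
print(T.inv().apply(o['ft_force']),p,np.hypot(y,z),np.arctan2(z,y)-.3)
c=viewer.camera("wrist");s=viewer.camera("scene")
np.save("w5.npy",c,allow_pickle=True);np.save("s5.npy",s,allow_pickle=True)
col=c["img"][55:215,175:182].mean(1).astype(int)
print([(55+i,*v) for i,v in enumerate(col.tolist())])
E
```

```text
time: 5.8
position: [0.4676, -0.1396, 0.053]
tool_rot: [0.994, 0.11, -0.002, -0.003]
ft_force: [-1.1, 6.6, 11.5]
grip_width: 0.0116
grip_force: 53.7
[  0.3454757   -6.69348707 -11.48099708] [ 0.46761442 -0.13961242  0.0530225 ] 0.04819577320260444 2.487253925678125
[(55, 149, 107, 45), (56, 153, 113, 47), (57, 157, 114, 49), (58, 158, 113, 47), (59, 157, 115, 47), (60, 154, 112, 46), (61, 156, 114, 47), (62, 157, 113, 48), (63, 145, 105, 41), (64, 208, 145, 83), (65, 222, 154, 95), (66, 221, 154, 93), (67, 221, 154, 94), (68, 222, 155, 94), (69, 222, 155, 95), (70, 224, 156, 95), (71, 230, 158, 96), (72, 170, 130, 81), (73, 70, 122, 85), (74, 77, 132, 91), (75, 84, 141, 97), (76, 89, 150, 102), (77, 95, 160, 109), (78, 99, 167, 112), (79, 98, 166, 112), (80, 98, 165, 112), (81, 99, 167, 112), (82, 98, 166, 112), (83, 99, 167, 112), (84, 99, 166, 112), (85, 97, 166, 113), (86, 98, 167, 113), (87, 98, 165, 113), (88, 100, 166, 114), (89, 99, 165, 113), (90, 100, 165, 114), (91, 100, 166, 113), (92, 97, 161, 110), (93, 94, 157, 107), (94, 91, 152, 103), (95, 91, 151, 103), (96, 92, 152,
[... 1661 characters left out ...]
, 65, 47), (180, 50, 85, 58), (181, 64, 105, 73), (182, 76, 126, 87), (183, 81, 136, 93), (184, 87, 148, 100), (185, 92, 155, 104), (186, 94, 159, 108), (187, 96, 161, 109), (188, 95, 161, 109), (189, 97, 162, 111), (190, 99, 167, 112), (191, 51, 86, 60), (192, 52, 86, 60), (193, 53, 88, 61), (194, 54, 88, 61), (195, 53, 88, 61), (196, 53, 88, 61), (197, 53, 87, 61), (198, 52, 88, 61), (199, 51, 87, 61), (200, 52, 88, 62), (201, 52, 88, 61), (202, 52, 87, 61), (203, 53, 87, 61), (204, 49, 82, 58), (205, 47, 79, 55), (206, 44, 75, 52), (207, 70, 90, 69), (208, 101, 123, 97), (209, 97, 119, 93), (210, 94, 116, 91), (211, 92, 115, 90), (212, 89, 113, 87), (213, 87, 111, 85), (214, 87, 111, 85)]
```

```bash
python3 nudge.py '[[0,0,0,0],[0,0,0,0],[0,0,0,0],[0,0,0,0],[0,0,0,0],[0,0,-0.02,0],[0,0,-0.035,0],[0,0,-0.035,0],[0,0,-0.035,0],[0.02,-0.01,-0.02,0],[0.02,-0.02,-0.02,0],[0.02,-0.02,0,0],[0,0,0,0],[0,0,0,0]]' 0.05
python3 - <<'E'
from h import *
c=viewer.camera("wrist");np.save("w6.npy",c,allow_pickle=True);t=viewer.camera("top");np.save("t6.npy",t,allow_pickle=True)
cv2.imwrite("pics/w6.png",c["img"][:,:,::-1]);o=status.get_obs();print(o["position"],o["ft_force"])
E
```

```text
time: 7.07
position: [0.5174, -0.08, 0.2177]
tool_rot: [0.994, 0.112, 0.0, 0.0]
ft_force: [-0.3, -0.5, -0.7]
grip_width: 0.0502
grip_force: 0.0
[ 0.51626391 -0.08096667  0.21688805] [-0.38250563 -0.70802869 -0.17155774]
```

View pics/w6.png

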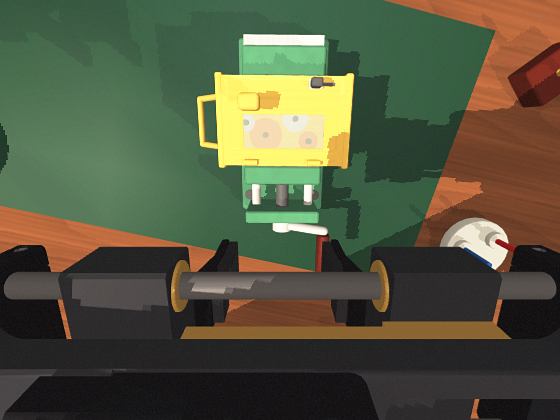

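The clock is clamped straight, with the crank low on the right. The knob is at about (249,101), the catch at (317,82), and the clock's top face spans (217..353, 73..167).

Run:
```python
from h import *
c=np.load("w6.npy",allow_pickle=True).item()
# clock edges on z=.095: left side/right side columns, far edge row
for p in((218,75),(353,75),(350,166),(218,166)): print("corner",onz(c,*p,.095).round(4))
print("knob top",[onz(c,u,v,.122).round(4).tolist() for u,v in((238,93),(259,93),(248.5,101))])
print("catch",onz(c,316,82.5,.1125).round(4))
# model prediction: vise frame
th=.2235;X=np.array([np.cos(th),np.sin(th),0]);Y=np.array([-X[1],X[0],0])
pc=[onz(c,*p,.075) for p in((243,214),(317,214))] 
a=onz(c,218,120,.095)@Y;b=onz(c,352.5,120,.095)@Y;print("clock y span",a,b,(a+b)/2)
f=onz(c,285,73.5,.095)@X;n=onz(c,285,166.5,.095)@X;print("clock x span",n,f,(n+f)/2)
O=X*(n+f)/2+Y*(a+b)/2
K=O+X*.016+Y*.030+[0,0,.114];A=O+X*.033-Y*.028+[0,0,.1055]
print("model knob",K,proj(c,K),"catch",A,proj(c,A))
crop=cv2.resize(c["img"][60:180,190:365],None,fx=4.5,fy=4.5,interpolation=2);cv2.imwrite("pics/w6z.png",crop[:,:,::-1])
```

```text
corner [ 0.6226 -0.      0.095 ]
corner [ 0.6494 -0.1176  0.095 ]
corner [ 0.5709 -0.1381  0.095 ]
corner [ 0.5426 -0.0135  0.095 ]
knob top [[0.6098, -0.0243, 0.122], [0.6136, -0.0411, 0.122], [0.6056, -0.0339, 0.122]]
catch [ 0.6332 -0.0855  0.1125]
clock y span -0.13583990993003167 -0.26076726619263785 -0.19830358806133475
clock x span 0.5256516019401136 0.6083610516886147 0.5670063268143641
model knob [ 0.60580907 -0.03489768  0.114     ] [250.64572504 101.87498211] catch [ 0.63524159 -0.08768714  0.1055    ] [318.04949638  81.8529412 ]
```

View pics/w6z.png

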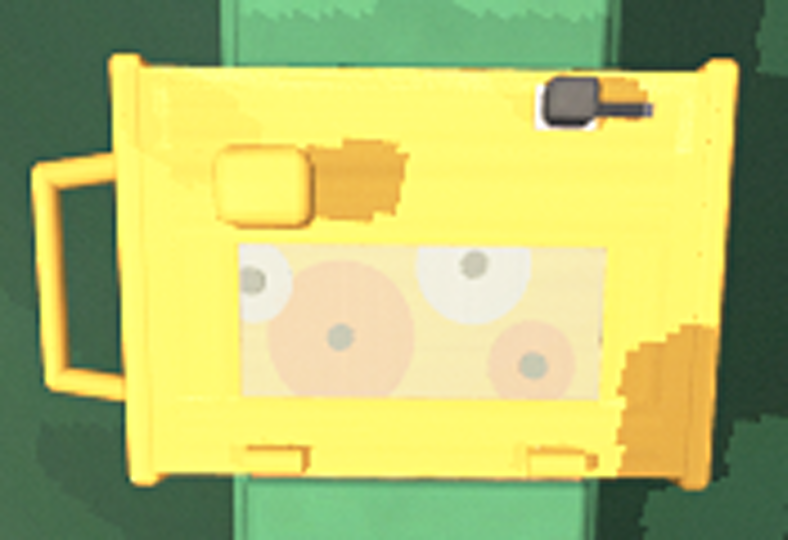

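```bash
python3 nudge.py '[[0.0241,-0.0063,0.008,0],[0.0241,-0.0063,0.01,0],[0.0241,-0.0063,0.01,0],[0.0242,-0.0064,0.01,0],[0,0,0.025,0],[0,0,0.025,0],[0,0,0.025,0],[0,0,0,0],[0,0,0,0]]' 0.045
python3 - <<'E'
from h import *
c=viewer.camera("wrist");cv2.imwrite("pics/w7.png",c["img"][:,:,::-1]);o=status.get_obs();print(o["position"],o["ft_force"])
E
```

```text
time: 7.92
position: [0.6039, -0.0356, 0.1027]
tool_rot: [0.994, 0.11, -0.003, -0.001]
ft_force: [0.8, 0.7, 0.2]
grip_width: 0.045
grip_force: 0.0
[ 0.60536751 -0.03576694  0.10433658] [ 1.26963784 -0.3019719  -0.23208189]
```

View pics/w7.png

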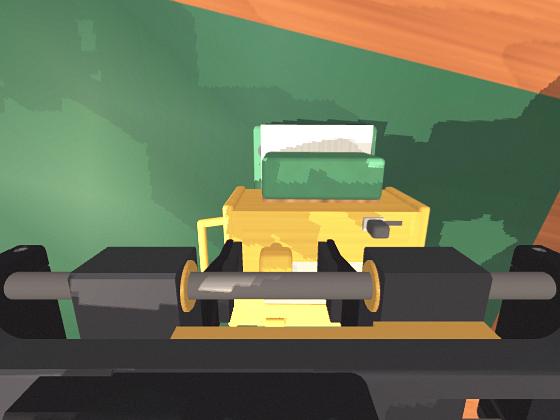

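The knob at (276,258) is between the fingers (centre column 280). Now I close on it.

```bash
python3 nudge.py '[[0,0,0,0],[0,0,0,0],[0,0,0,0],[0,0,0,0],[0,0,0,0],[0,0,0,0],[0,0,0,0],[0,0,0,0]]' 0 20;python3 -c "
from h import *
o=status.get_obs();print(o['position'],o['ft_force'])"
```

```text
time: 8.63
position: [0.6058, -0.0329, 0.1055]
tool_rot: [0.994, 0.11, 0.0, -0.001]
ft_force: [-0.7, 5.8, 3.5]
grip_width: 0.0176
grip_force: 20.0
[ 0.60581277 -0.03289968  0.10545054] [-0.74926908  5.84390272  3.52696918]
```

```bash
python3 nudge.py '[[0,0,-0.0005,0],[0,0,-0.0005,0],[0,0,-0.0005,0],[0,0,-0.0005,0],[0,0,0,0]]';python3 nudge.py '[[0,0,-0.0005,0],[0,0,-0.0005,0],[0,0,0,0]]'
```

```text
time: 9.05
position: [0.6057, -0.0329, 0.1059]
tool_rot: [0.994, 0.11, 0.0, -0.001]
ft_force: [2.0, 5.5, -4.5]
grip_width: 0.0178
grip_force: 20.0
time: 9.3
position: [0.6054, -0.0331, 0.1066]
tool_rot: [0.994, 0.11, -0.0, -0.001]
ft_force: [2.0, 5.9, -5.9]
grip_width: 0.0174
grip_force: 20.0
```

```bash
python3 nudge.py '[[0,0,-0.0005,0],[0,0,-0.0005,0],[0,0,0,0]]';python3 nudge.py '[[0,0,-0.0005,0],[0,0,-0.0005,0],[0,0,0,0]]'
```

```text
time: 9.55
position: [0.6051, -0.0332, 0.1075]
tool_rot: [0.994, 0.11, -0.001, -0.001]
ft_force: [1.2, 5.3, -6.3]
grip_width: 0.0177
grip_force: 20.0
time: 9.8
position: [0.6047, -0.0332, 0.1085]
tool_rot: [0.994, 0.11, -0.001, -0.001]
ft_force: [0.7, 6.0, -5.7]
grip_width: 0.0183
grip_force: 20.0
```

```bash
python3 nudge.py '[[0,0,-0.0005,0],[0,0,-0.0005,0],[0,0,0,0]]';python3 nudge.py '[[0,0,-0.0005,0],[0,0,-0.0005,0],[0,0,0,0]]'
```

```text
time: 10.05
position: [0.6043, -0.0333, 0.1094]
tool_rot: [0.994, 0.11, -0.002, -0.001]
ft_force: [-0.3, 6.0, -7.5]
grip_width: 0.0179
grip_force: 20.0
time: 10.3
position: [0.6039, -0.0334, 0.1104]
tool_rot: [0.994, 0.111, -0.002, -0.001]
ft_force: [-1.7, 4.6, -7.5]
grip_width: 0.0174
grip_force: 20.0
```

The tug reached about 5 mm of lift at only 7 N, with the -x drift of the door's arc: the door is not caught, so the catch stays alone. I swing it open along the arc.

```bash
python3 nudge.py '[[-0.002,0,-0.0024,0],[-0.002,0,-0.0024,0],[-0.0015,0,-0.0024,0],[-0.0015,0,-0.0023,0],[-0.0018,0,-0.0022,0],[-0.0018,0,-0.0022,0],[0,0,0,0]]';python3 -c "
from h import *
o=status.get_obs();print(totool(o['ft_force']),o['position'])"
```

```text
time: 10.88
position: [0.5948, -0.0359, 0.1251]
tool_rot: [0.994, 0.11, -0.0, -0.001]
ft_force: [1.5, 6.0, -5.3]
grip_width: 0.0181
grip_force: 20.0
[ 2.77165818 -5.56234153  5.29001634] [ 0.59483339 -0.03586581  0.12513094]
```

```bash
python3 nudge.py '[[-0.002,0,-0.0020,0],[-0.002,0,-0.0020,0],[-0.0022,0,-0.0018,0],[-0.0022,0,-0.0018,0],[-0.0023,0,-0.0016,0],[-0.0023,0,-0.0016,0],[-0.0024,0,-0.0014,0],[-0.0024,0,-0.0013,0],[0,0,0,0],[0,0,0,0],[0,0,0,0]]';python3 - <<'E'
from h import *
o=status.get_obs();d=totool(o['position']-np.array([.6058,-.0329,.1052]));print(totool(o['ft_force']),d,np.arctan2(.018-d[2],.053+d[0])-.3274,np.hypot(.018-d[2],.053+d[0]))
a=viewer.camera("scene")["img"][150:290,190:345];b=viewer.camera("wrist")["img"]
o=np.zeros((420,800,3),np.uint8);o[:300,:420]=b[:300,70:490];o[:338,425:]=cv2.resize(a,(375,338),interpolation=2);cv2.imwrite("pics/end.png",o[:,:,::-1])
E
```

```text
time: 11.8
position: [0.5791, -0.0401, 0.139]
tool_rot: [0.994, 0.11, 0.001, -0.001]
ft_force: [3.3, 5.2, -5.7]
grip_width: 0.0177
grip_force: 20.0
[ 4.31090524 -4.36377064  5.67257165] [-0.02751184  0.00112114 -0.03393237] 0.7871395452004114 0.057849953488821486
```

View pics/end.png

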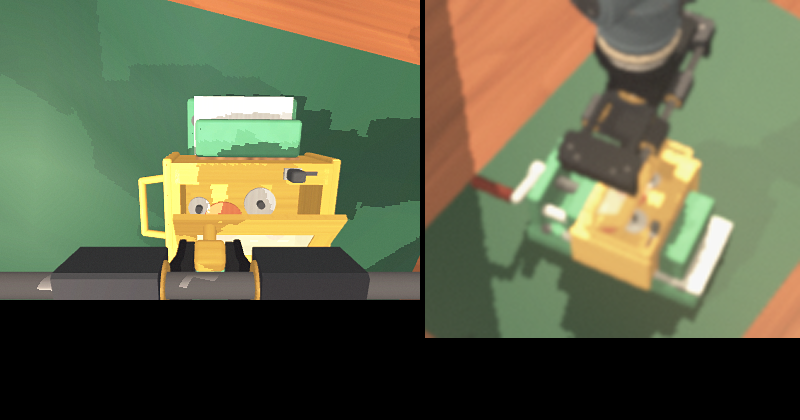

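The door stands open at about 0.79 rad with the knob held in the fingers (at about (210,250) in the left crop), and the clock is flat and clamped. I hand in.

```bash
python3 -c "
from rig import robot, viewer, status
print(robot.hand_in())"
```

```text
the job is handed in; nothing more can be done
None
```

I handed the job in at about 12 s with the clock gripped in the vise and the fingers holding the back door open at about 45° (0.79 rad); the tug showed it was not caught, so I left the catch at home, and I saw no sign of touching the bin, key block or oiler stand (no verdict was returned).

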